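# Unstack the parts cups and solder reels and set out the rework bench

## Robot

A 6-joint arm with a two-finger parallel gripper is mounted at the origin on the work surface. World frame = base frame: x ahead of the robot, y to its left, z up, the work surface at z = 0. Lengths are in m, angles in rad, forces in N, time in s.
With the tool pointing down it reaches from about 0.35 to 0.775 m from the base axis. Payload 7.3 kg.
Tool frame: the origin (TCP) lies at the centre of the arm's flange, where the gripper is bolted on; the fingertips stand 178 mm ahead of it and the grasp point (between the pads) lies 159 mm ahead of it; z points along the fingers, y is the line along which they close (so a half turn about z gives the same grasp; the last joint's range is limited). The gripper opens to 92 mm and grips with 3 to 60 N. Pads are 19 mm wide; open, the fingers measure 130 mm over their backs; the gripper's body (75 mm by 190 mm) begins 47 mm behind the grasp point.
Start: joints at [-1.34, 0.342, 1.524, -0, 1.275, -0.146], TCP at [0.193, -0.488, 0.405] pointing down, gripper open.
Joint ranges: [-2.53, 2.53], [-0.77, 2.02], [0.04, 2.7], [-1, 4.14], [0.28, 2.66], [-3.11, 3.11]. Speed limits (rad/s): [2.57, 2.57, 3.14, 3.14, 3.14, 3.14].

## Interface

Orientations are given as [roll, pitch, yaw] about the fixed x, y, z axes, in that order (R = Rz(yaw) Ry(pitch) Rx(roll)).
In Python, from cell import robot gives the robot as it stands.
- The arm moves only by the shell command python3 drive.py 'ROWS' [OPENING] [FORCE]. ROWS is a JSON list of rows, 1 to 8 of them, each an object with the fields xyz (a list: dx, dy, dz in units of 100 mm), rot (a list: a rotation vector rx, ry, rz in units of 0.25 rad); a field left out counts as zero; each row shifts and turns the commanded pose from where the row before left it, along the tool's axes as they then stand; what a row does not reach is not made up. A row lasts 1/12 s, in which the tool goes at most 0.0417 m and 0.125 rad, less where a joint would pass 70% of its speed; a pose out of reach is approached as far as the arm can. OPENING is the finger opening in m, set as the command begins (- or left out keeps the last). The fingers move at their own pace and stop on an object; FORCE is the grip in N (left out, the last holds). Time passes only in rows, so rows that do not move let the fingers close. It prints the time, the measured TCP pose, the force, the opening and the grip force at its end. Input that does not fit is refused with a message, and nothing moves.
- robot.observe(): the state, without advancing time (a new reading comes with each control period).
- robot.read_camera(name): name is "scene" or "top" or "wrist"; returns a dict with "image" (480x640x3 uint8, red, green, blue), "fx", "fy", "cx", "cy" (pixels), "pose" (4x4, takes a point from camera to world coordinates). Camera axes: x right, y down, z forward; pixel columns grow to the right and rows downward; lengths in m; the calibration is good to about 2 mm. A picture is of the moment at which its call begins. There is no depth.
- robot.hand_in(): hands the job in; it is judged then, once.
The state is a dict: "time": time; "qpos": joint angles; "qvel": joint speeds; "joint_efforts": joint torques, N m; "tool_pos": TCP position; "tool_rot": TCP orientation; "contact_force": force on the tool from outside, world axes, zero at the start; "torque": the same for the moment, N m; "opening": finger opening in m; "grip_force": force on a finger pad.
Only numpy, scipy, OpenCV 4.12 (cv2) and the standard library are available. Lean on these libraries where they do the work, as an engineer would, in place of code of your own. Each camera call takes 0.05 s, during which the arm holds its last target. There are 200 camera calls.

## Task

Take apart the nest of three aluminium parts cups and the pile of two solder reels. Stand each empty cup upright in the white saucer of its own size (large, medium, small), and put each solder reel flat over the pin of the steel spindle whose disc goes with its size (large reel on the large disc, small reel on the small one). Set everything down gently rather than dropping it, and leave all of it released and at rest.

Things in the scene. Friction and masses are not known exactly. Their poses are not given: they have to be found in the camera images.
- cup_large: Large round open aluminium parts cup, straight-sided, outer diameter 64 mm, 38 mm tall, wall 3 mm, solid 16 mm thick base. At the start it stands on the bench with the medium cup loose inside it (4 mm play all round) resting on its inner floor. Origin: centre of its underside, z up along its axis.
- cup_medium: Medium round open aluminium parts cup, straight-sided, outer diameter 50 mm, 44 mm tall, wall 3 mm, solid 16 mm thick base. At the start it stands inside the large cup, its rim 22 mm above the large cup's rim, and holds the small cup (5 mm play all round). Origin: centre of its underside, z up along its axis.
- cup_small: Small round open aluminium parts cup, straight-sided, outer diameter 34 mm, 50 mm tall, wall 3 mm, solid 16 mm thick base. At the start it stands inside the medium cup, its rim 22 mm above the medium cup's rim, 82 mm above the bench. Origin: centre of its underside, z up along its axis.
- reel_large: Large solder reel lying flat (axis upright): two black flanges of 60 mm diameter and 4 mm thickness with grey solder wound 2 mm less in radius between them, 36 mm tall, open 24 mm bore right through. At the start it lies on the bench under the small reel. Origin: centre of its underside, z up along the bore.
- reel_small: Small solder reel lying flat (axis upright): two black flanges of 44 mm diameter and 4 mm thickness with grey solder wound 2 mm less in radius between them, 34 mm tall, open 24 mm bore right through. At the start it lies on top of the large reel, up to about 6 mm off its centre. Origin: centre of its underside, z up along the bore.
- seat_large: Large cup seat, fixed on the bench: round white plastic saucer, outer diameter 86 mm, flat floor 4 mm above the bench, of 78 mm inner diameter inside a raised lip whose top is 8 mm above the bench. Place of the large cup. Origin: centre of its underside, on the bench.
- seat_medium: Medium cup seat, fixed on the bench: round white plastic saucer, outer diameter 72 mm, flat floor 4 mm above the bench, of 64 mm inner diameter inside a raised lip whose top is 8 mm above the bench. Place of the medium cup. Origin: centre of its underside, on the bench.
- seat_small: Small cup seat, fixed on the bench: round white plastic saucer, outer diameter 56 mm, flat floor 4 mm above the bench, of 48 mm inner diameter inside a raised lip whose top is 8 mm above the bench. Place of the small cup. Origin: centre of its underside, on the bench.
- spindle_large: Large reel spindle, fixed on the bench: dark steel disc of 70 mm diameter, 8 mm thick, with an upright bright pin of 8 mm diameter in its middle whose round tip is 28 mm above the bench. Place of the large reel. Origin: centre of its underside, on the bench.
- spindle_small: Small reel spindle, fixed on the bench: dark steel disc of 50 mm diameter, 8 mm thick, with an upright bright pin of 8 mm diameter in its middle whose round tip is 28 mm above the bench. Place of the small reel. Origin: centre of its underside, on the bench.

How it is judged:
By the outcome, as a careful person would: the job done as asked, in the order asked, and still so for the second after the job is handed in, with the robot touching nothing.
It also fails if it takes over 128 s, if anything falls off the work surface, if the arm or the gripper's body presses on something with over 40 N, if the wrist force passes 120 N, or if a joint passes its speed limit or range.

## Working session

There is one attempt and no reset: what is moved stays moved. The work goes in short steps, Python scripts to look and compute and a shell command to move; the robot and the scene stay as the last step left them, time stands still between calls to the robot, and variables do not carry over. Pictures are saved under pics/ and viewed, at most 15 in all, crops included, and the job is handed in when it is done.

```bash
ls; mkdir -p pics; python3 - <<'E'
from cell import robot
import cv2
o=robot.observe();print(o)
for n in("top","scene"):
    c=robot.read_camera(n);cv2.imwrite(f"pics/{n}0.png",c["image"][:,:,::-1]);print(n,c["fx"],c["fy"],c["cx"],c["cy"],c["pose"])
E
```

```text
cell.py
drive.py
pics
{'time': 0.0, 'qpos': array([-1.33997315e+00,  3.42729101e-01,  1.52502283e+00, -1.09200718e-05,
        1.27535269e+00, -1.45963644e-01]), 'qvel': array([-0.00012999, -0.00087122, -0.00106936, -0.00083064,  0.00088518,
       -0.00121508]), 'joint_efforts': array([-2.80329870e-03, -4.31254935e+01, -2.44221675e+01,  7.14259129e-02,
        5.58997749e-02, -1.25528209e-04]), 'tool_pos': array([ 0.19317273, -0.48802979,  0.4040394 ]), 'tool_rot': array([-3.14009525e+00, -2.09578152e-04,  3.76789852e-01]), 'contact_force': array([-0.12647725, -0.18027026, -0.68367752]), 'torque': array([-0.01151895, -0.04778011, -0.03354334]), 'grip_force': 0.0, 'opening': 0.09186598146143088}
top 492.5787722857785 492.5787722857785 322.83601599824215 238.90884845690715 [[ 0.02312043 -0.9929567   0.11619995  0.44630989]
 [-0.99962947 -0.02129115  0.01695932  0.00180049]
 [-0.01436584 -0.116549   -0.99308104  0.84918238]
 [ 0.          0.          0.          1.        ]]
scene 466.35175170854006 466.35175170854006 315.42500080756895 233.3718837022725 [[-0.39112507  0.63072934 -0.6702251   1.013053  ]
 [ 0.92022814  0.25678759 -0.29536469  0.21636138]
 [-0.01418969 -0.73228453 -0.68085095  0.57662361]
 [ 0.          0.          0.          1.        ]]
```
View pics/top0.png

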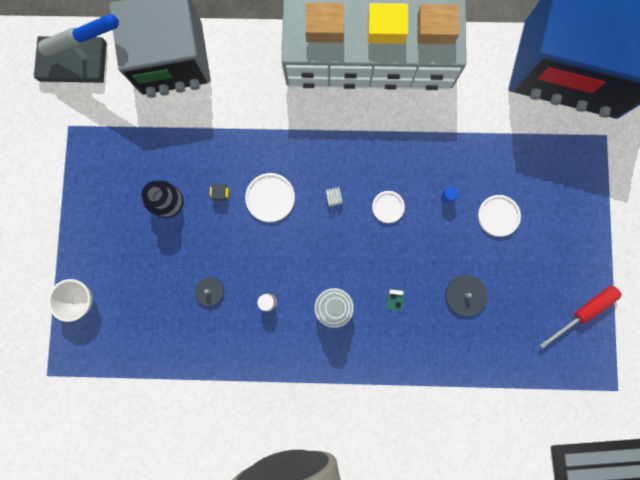

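View pics/scene0.png

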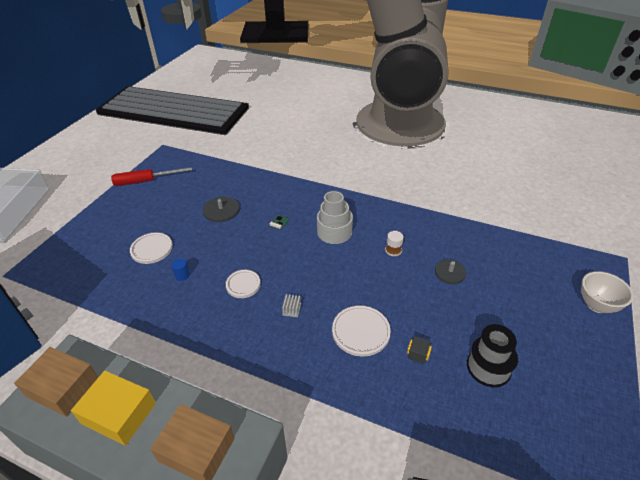

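The top view shows the nest at (334,308) and the reels at (160,199). The saucers are large (270,198), small (388,207) and medium (499,216), and the spindles are small (209,292) and large (466,296). I'll enlarge these for accurate centres.

```bash
cat > h.py <<'E'
import numpy as np,cv2
from cell import robot
def px2w(c,u,v,z):
    d=c["pose"][:3,:3]@np.array([(u-c["cx"])/c["fx"],(v-c["cy"])/c["fy"],1]);o=c["pose"][:3,3]
    return o+d*(z-o[2])/d[2]
def w2px(c,p):
    q=c["pose"][:3,:3].T@(np.asarray(p,float)-c["pose"][:3,3]);return c["fx"]*q[0]/q[2]+c["cx"],c["fy"]*q[1]/q[2]+c["cy"]
E
python3 - <<'E'
from h import *
c=robot.read_camera("top");im=c["image"];g=im.astype(int)
def fit(u,v,mask,z,r=34):
    m=np.zeros(mask.shape,np.uint8);m[v-r:v+r,u-r:u+r]=mask[v-r:v+r,u-r:u+r]
    ct=max(cv2.findContours(m,cv2.RETR_EXTERNAL,cv2.CHAIN_APPROX_NONE)[0],key=cv2.contourArea)
    w=np.array([px2w(c,*p[0],z)[:2] for p in ct]).astype(np.float32)
    e=cv2.fitEllipse(w*1000);return np.round(e[0],1),np.round(e[1],1)
notblue=(g[:,:,2]<g[:,:,0]*1.5+8)
for n,u,v,z in[("seatL",270,198,.008),("seatS",388,207,.008),("seatM",499,216,.008)]:
    print(n,fit(u,v,(g[:,:,0]>140).astype(np.uint8),z))
for n,u,v,z in[("spinS",209,292,.008),("spinL",466,296,.008)]:
    print(n,fit(u,v,notblue.astype(np.uint8),z))
tiles=[]
for u,v in[(334,300),(165,199),(466,296),(209,292)]:
    tiles.append(cv2.resize(im[v-30:v+30,u-40:u+40,::-1],(400,300),interpolation=cv2.INTER_CUBIC))
cv2.imwrite("pics/crop1.png",np.vstack([np.hstack(tiles[:2]),np.hstack(tiles[2:])]))
E
```

```text
seatL (array([616.4, 110.5]), array([85.2, 85.7]))
seatS (array([603.8, -95.2]), array([55.3, 55.5]))
seatM (array([ 592.5, -286.1]), array([71.2, 72.4]))
spinS (array([450.7, 208. ]), array([46.9, 48. ]))
spinL (array([ 454.4, -227.8]), array([67.1, 67.8]))
```

View pics/crop1.png

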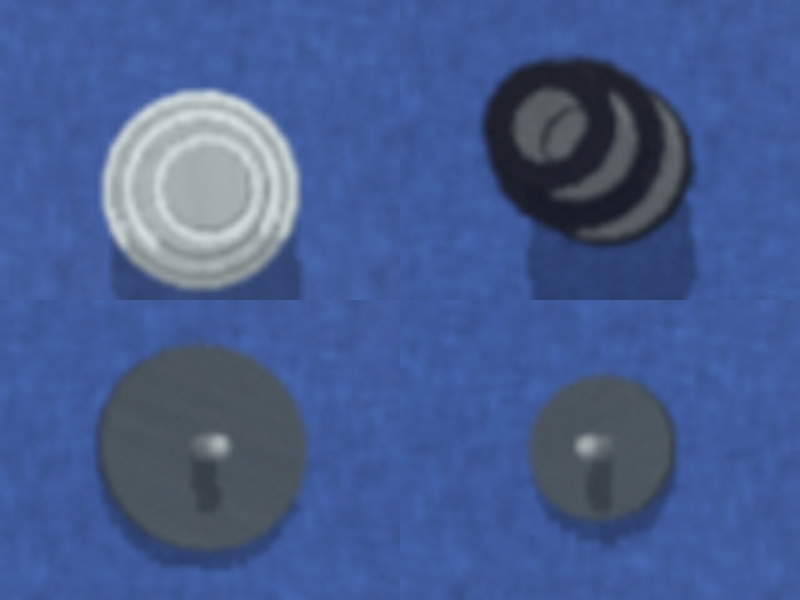

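The crops are at 5x. In full-image pixels the small cup rim is centred at (335.1,307.0), the medium rim at (334.2,307.0) and the large rim at (333.7,307.4). The small reel's bore is at (154.4,193.8) and the large reel's top flange is centred near (159.4,197.4). Both pins sit at their disc centres.

The rows are not in the units I measure in: shifts go in units of 100 mm and turns go in units of 0.25 rad. I convert before sending: 0.0942 rad is 0.3768.

```bash
python3 - <<'E'
from h import *
c=robot.read_camera("top")
for n,u,v,z in[("S",335.1,307,.082),("M",334.2,307,.06),("L",333.7,307.4,.038),("rs",154.4,193.8,.07),("rl",159.4,197.4,.036),("pinL",426+44-.4,266+(445-300)/5-.4,.026),("pinS",169+(588-400)/5-.4,262+(445-300)/5-.4,.026)]: print(n,np.round(px2w(c,u,v,z)[:2]*1000,1))
print(robot.observe()["tool_pos"],robot.observe()["tool_rot"])
E
python3 drive.py '[{"rot": [0,0,0.3768]},{"rot": [0,0,0.3768]},{"rot": [0,0,0.3768]},{"rot": [0,0,0.3768]},{}]' 0.092
```

```text
S [430.7  -6.5]
M [430.3  -5.3]
L [429.2  -4.7]
rs [605.1 289.3]
rl [606. 293.]
pinL [ 455.1 -229. ]
pinS [451.7 208.4]
[ 0.19317708 -0.48809806  0.40430846] [-3.14070207e+00 -1.54665130e-04  3.76773292e-01]
time: 0.62
tool_pos: [0.1932, -0.4881, 0.4045]
tool_rot: [-3.141, 0.0, -0.003]
contact_force: [-0.5, 0.3, 0.8]
opening: 0.092
grip_force: 0.0
```

```bash
python3 drive.py '[{"xyz": [0.158,-0.321,0]},{"xyz": [0.158,-0.321,0]},{"xyz": [0.158,-0.321,0]},{"xyz": [0.158,-0.321,0]},{"xyz": [0.158,-0.321,0]},{"xyz": [0.158,-0.321,0]},{"xyz": [0.158,-0.321,0]},{"xyz": [0.158,-0.321,0]}]'
python3 drive.py '[{"xyz": [0.158,-0.321,0]},{"xyz": [0.158,-0.321,0]},{"xyz": [0.158,-0.321,0]},{"xyz": [0.158,-0.321,0]},{"xyz": [0.158,-0.321,0]},{"xyz": [0.158,-0.321,0]},{"xyz": [0.158,-0.321,0]},{}]' 0.07
python3 drive.py '[{"xyz": [0,0,0.3]},{"xyz": [0,0,0.3]},{"xyz": [0,0,0.3]},{},{}]'
python3 - <<'E'
from h import *
c=robot.read_camera("wrist");cv2.imwrite("pics/w1.png",c["image"][:,:,::-1]);print(c["pose"],c["fx"])
for p in[(.4307,-.0065,.082),(.4303,-.0053,.06),(.4292,-.0047,.038)]:print(np.round(w2px(c,p),1))
E
```

```text
time: 1.28
tool_pos: [0.3199, -0.2297, 0.4048]
tool_rot: [3.141, -0.0, 0.003]
contact_force: [0.6, -0.6, -0.1]
opening: 0.092
grip_force: 0.0
time: 1.95
tool_pos: [0.4316, -0.0022, 0.4048]
tool_rot: [-3.14, -0.001, 0.008]
contact_force: [-0.9, 0.0, -0.0]
opening: 0.0702
grip_force: 0.0
time: 2.37
tool_pos: [0.4299, -0.0069, 0.3143]
tool_rot: [-3.141, 0.003, 0.001]
contact_force: [0.8, -0.5, 0.5]
opening: 0.0698
grip_force: 0.0
[[ 2.12688745e-03 -9.67652805e-01 -2.52276685e-01  4.96334995e-01]
 [-9.99996876e-01 -2.38940637e-03  7.34253237e-04 -8.23579536e-03]
 [-1.31329372e-03  2.52274335e-01 -9.67654864e-01  2.94571109e-01]
 [ 0.00000000e+00  0.00000000e+00  0.00000000e+00  1.00000000e+00]] 357.4316267492885
[320.2 260.4]
[318.7 251.4]
[318.2 244.8]
```

View pics/w1.png

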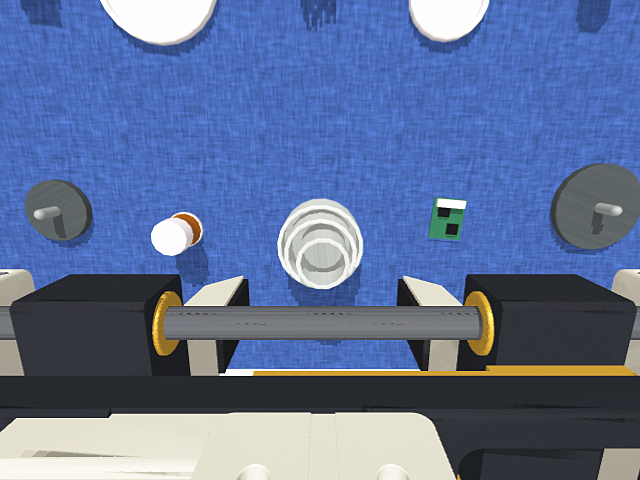

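The wrist view shows the small rim centred at about (323,263), midway between the fingers (247 and 398), so alignment is within 1–2 mm.

```bash
python3 drive.py '[{"xyz": [0,0,0.25]},{"xyz": [0,0,0.25]},{"xyz": [0,0,0.14]},{"xyz": [0,0,0.09]},{}]'
python3 drive.py '[{},{},{},{},{},{},{},{}]' 0.02 25
```

```text
time: 2.83
tool_pos: [0.4306, -0.007, 0.242]
tool_rot: [3.141, -0.0, 0.0]
contact_force: [-1.6, 0.4, -0.1]
opening: 0.0698
grip_force: 0.0
time: 3.5
tool_pos: [0.4303, -0.0066, 0.242]
tool_rot: [3.141, -0.001, 0.0]
contact_force: [-0.2, 0.4, 5.2]
opening: 0.0337
grip_force: 25.0
```

Scaled: -0.025 m is -0.25, -0.02 m is -0.2.

```bash
python3 drive.py '[{"xyz": [0,0,-0.05]},{"xyz": [0,0,-0.1]},{"xyz": [0,0,-0.2]},{"xyz": [0,0,-0.25]},{"xyz": [0,0,-0.25]},{"xyz": [0,0,-0.2]},{"xyz": [0,0,-0.15]},{}]'
python3 drive.py '[{"xyz": [0.12,0.06,0]},{"xyz": [0.28,0.145,0]},{"xyz": [0.31,0.16,0]},{"xyz": [0.31,0.16,0]},{"xyz": [0.31,0.16,0]},{"xyz": [0.28,0.145,0]},{"xyz": [0.12,0.06,0]},{}]'
python3 drive.py '[{"xyz": [0,0,0.15]},{"xyz": [0,0,0.25]},{"xyz": [0,0,0.25]},{"xyz": [0,0,0.15]},{},{}]'
python3 - <<'E'
from h import *
c=robot.read_camera("wrist");cv2.imwrite("pics/w2.png",c["image"][:,:,::-1])
print(np.round(w2px(c,(.6038,-.0952,.008)),1))
E
```

```text
time: 4.17
tool_pos: [0.4307, -0.0067, 0.3645]
tool_rot: [3.14, -0.005, 0.0]
contact_force: [0.3, 0.2, -1.3]
opening: 0.0337
grip_force: 25.0
time: 4.83
tool_pos: [0.6049, -0.0973, 0.3592]
tool_rot: [-3.142, 0.002, -0.001]
contact_force: [-0.9, 0.2, -0.8]
opening: 0.034
grip_force: 25.0
time: 5.33
tool_pos: [0.6024, -0.0952, 0.2806]
tool_rot: [-3.141, 0.003, 0.0]
contact_force: [0.7, -0.9, -0.2]
opening: 0.0337
grip_force: 25.0
[321.3 243.3]
```

View pics/w2.png

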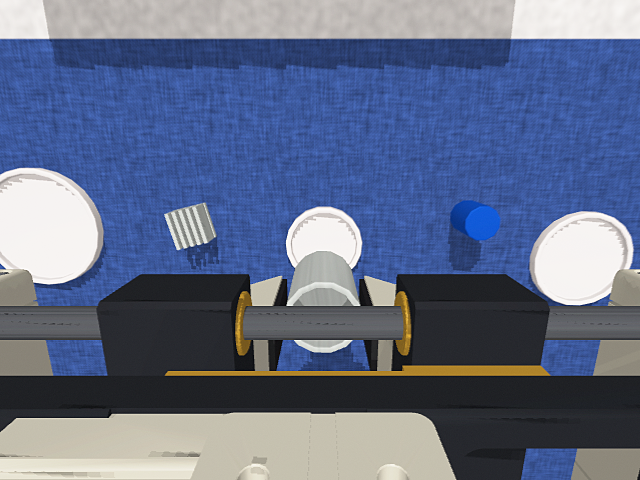

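The cup hangs upright between the fingers. The saucer is centred at about (324,243), so I shift 1 mm to the right and lower.

```bash
python3 drive.py '[{"xyz": [0.01,0.01,0.2]},{"xyz": [0,0,0.2]},{"xyz": [0,0,0.14]},{"xyz": [0,0,0.06]},{"xyz": [0,0,0.03]},{},{}]'
python3 drive.py '[{"xyz": [0,0,0.01]},{"xyz": [0,0,0.01]},{},{}]'
```

```text
time: 5.97
tool_pos: [0.6046, -0.0968, 0.2201]
tool_rot: [3.141, -0.002, 0.0]
contact_force: [-0.1, -0.5, -0.5]
opening: 0.0335
grip_force: 25.0
time: 6.3
tool_pos: [0.6042, -0.0967, 0.217]
tool_rot: [3.141, -0.0, -0.0]
contact_force: [0.7, 0.2, -0.7]
opening: 0.0332
grip_force: 25.0
```

```bash
for i in 1 2; do python3 drive.py '[{"xyz": [0,0,0.01]},{"xyz": [0,0,0.005]},{},{}]'|egrep 'tool_pos|contact';done
```

```text
tool_pos: [0.6042, -0.0967, 0.2151]
contact_force: [0.3, 0.7, -1.3]
tool_pos: [0.6043, -0.0967, 0.2141]
contact_force: [-1.2, 0.7, 4.6]
```

Scaled: -0.03 m is -0.3, -0.02 m is -0.2.

```bash
python3 drive.py '[{},{},{},{"xyz": [0,0,-0.1]},{"xyz": [0,0,-0.3]},{"xyz": [0,0,-0.3]},{"xyz": [0,0,-0.3]},{"xyz": [0,0,-0.2]}]' 0.06
python3 drive.py '[{"xyz": [-0.24,-0.125,0]},{"xyz": [-0.3,-0.156,0]},{"xyz": [-0.3,-0.156,0]},{"xyz": [-0.3,-0.156,0]},{"xyz": [-0.3,-0.156,0]},{"xyz": [-0.3,-0.156,0]},{},{}]' 0.075
python3 - <<'E'
from h import *
c=robot.read_camera("wrist");im=c["image"]
t=robot.read_camera("top")["image"]
u,v=388,207
a=cv2.resize(t[v-30:v+30,u-40:u+40],(400,300),interpolation=cv2.INTER_CUBIC)
b=cv2.resize(im[180:330,220:420],(400,300),interpolation=cv2.INTER_CUBIC)
cv2.imwrite("pics/c2.png",np.hstack([a,b])[:,:,::-1])
print(np.round(w2px(c,(.4303,-.006,.06)),1),robot.observe()["tool_pos"])
E
```

```text
time: 7.63
tool_pos: [0.6044, -0.0967, 0.3375]
tool_rot: [3.14, -0.004, 0.0]
contact_force: [0.0, 0.1, 0.5]
opening: 0.0602
grip_force: 0.0
time: 8.3
tool_pos: [0.4292, -0.0055, 0.3346]
tool_rot: [3.141, -0.001, 0.001]
contact_force: [-0.6, -0.2, -0.2]
opening: 0.075
grip_force: 0.0
[321.5 244.6] [ 0.43104597 -0.00644569  0.33456521]
```

View pics/c2.png

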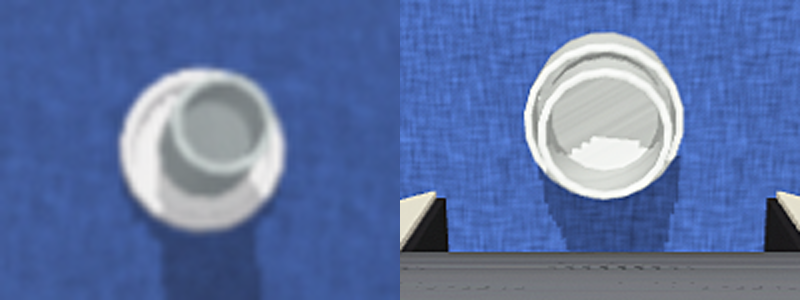

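The small cup stands in its saucer, and I'll compute its centre in the next script. The medium rim is centred at about (323,246) in the wrist view, well aligned.

```bash
python3 - <<'E'
from h import *
c=robot.read_camera("top");print(np.round(px2w(c,391.4,201.4,.054),4))
E
python3 drive.py '[{"xyz": [0,0,0.2]},{"xyz": [0,0,0.3]},{"xyz": [0,0,0.3]},{"xyz": [0,0,0.2]},{"xyz": [0,0,0.1]},{"xyz": [0,0,0.055]},{}]'
python3 drive.py '[{},{},{},{},{},{},{},{}]' 0.035 25
```

```text
[ 0.6036 -0.0954  0.054 ]
time: 9.03
tool_pos: [0.4308, -0.0066, 0.2171]
tool_rot: [-3.141, 0.002, -0.001]
contact_force: [-0.8, 0.9, 0.3]
opening: 0.0749
grip_force: 0.0
time: 9.7
tool_pos: [0.4304, -0.0062, 0.2188]
tool_rot: [3.141, -0.001, -0.0]
contact_force: [-0.2, 0.6, 6.1]
opening: 0.0488
grip_force: 25.0
```

Scaled: -0.025 m is -0.25, -0.02 m is -0.2.

```bash
python3 drive.py '[{"xyz": [0,0,-0.05]},{"xyz": [0,0,-0.1]},{"xyz": [0,0,-0.2]},{"xyz": [0,0,-0.25]},{"xyz": [0,0,-0.25]},{"xyz": [0,0,-0.2]},{"xyz": [0,0,-0.15]},{}]'
python3 drive.py '[{"xyz": [0.08,0.14,0]},{"xyz": [0.16,0.28,0]},{"xyz": [0.18,0.31,0]},{"xyz": [0.18,0.31,0]},{"xyz": [0.18,0.31,0]},{"xyz": [0.18,0.31,0]},{"xyz": [0.18,0.31,0]},{"xyz": [0.18,0.31,0]}]'
python3 drive.py '[{"xyz": [0.16,0.28,0]},{"xyz": [0.1,0.18,0]},{"xyz": [0.04,0.07,0]},{"xyz": [0,0,0.15]},{"xyz": [0,0,0.25]},{"xyz": [0,0,0.2]},{},{}]'
python3 - <<'E'
from h import *
c=robot.read_camera("wrist");cv2.imwrite("pics/w3.png",c["image"][:,:,::-1])
print(np.round(w2px(c,(.5925,-.2861,.008)),1),robot.observe()["tool_pos"])
E
```

```text
time: 10.37
tool_pos: [0.4307, -0.0062, 0.341]
tool_rot: [3.14, -0.006, 0.0]
contact_force: [-0.2, 0.4, -1.2]
opening: 0.0491
grip_force: 25.0
time: 11.03
tool_pos: [0.5625, -0.2357, 0.3365]
tool_rot: [-3.14, 0.002, -0.0]
contact_force: [1.1, 0.3, -0.8]
opening: 0.0492
grip_force: 25.0
time: 11.7
tool_pos: [0.5917, -0.2863, 0.2766]
tool_rot: [-3.139, 0.004, 0.0]
contact_force: [0.1, -0.4, -0.9]
opening: 0.049
grip_force: 25.0
[321.5 245.4] [ 0.59222087 -0.2867074   0.27833874]
```

View pics/w3.png

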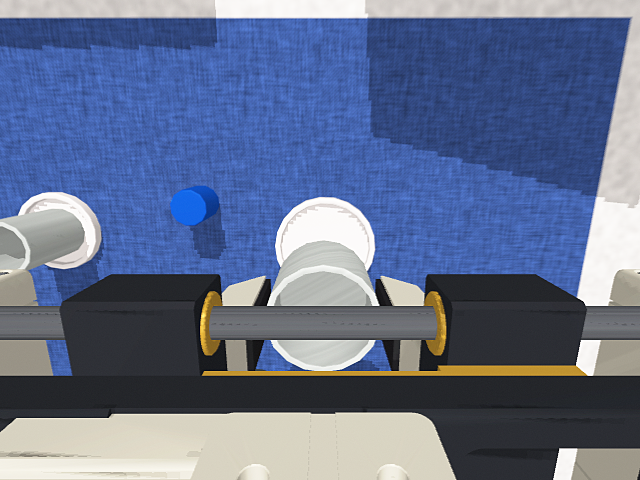

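The medium cup is held upright and the saucer is centred at about (325,247), so I shift 1 mm and lower it.

```bash
python3 drive.py '[{"xyz": [0,0.01,0.2]},{"xyz": [0,0,0.2]},{"xyz": [0,0,0.16]},{"xyz": [0,0,0.08]},{"xyz": [0,0,0.04]},{},{},{}]' | egrep 'tool_pos|contact'
for i in 1 2; do python3 drive.py '[{"xyz": [0,0,0.01]},{"xyz": [0,0,0.005]},{},{}]'|egrep 'tool_pos|contact';done
```

```text
tool_pos: [0.5926, -0.2884, 0.2118]
contact_force: [-0.5, 0.1, -1.3]
tool_pos: [0.5922, -0.2882, 0.2089]
contact_force: [0.1, -0.1, -1.5]
tool_pos: [0.5922, -0.2882, 0.2071]
contact_force: [-0.3, 0.7, -1.7]
```

```bash
for i in 1; do python3 drive.py '[{"xyz": [0,0,0.01]},{"xyz": [0,0,0.005]},{},{}]'|egrep 'tool_pos|contact';done
```

```text
tool_pos: [0.5922, -0.2882, 0.2069]
contact_force: [-1.5, 2.2, 6.2]
```

```bash
python3 drive.py '[{},{},{},{"xyz": [0,0,-0.1]},{"xyz": [0,0,-0.3]},{"xyz": [0,0,-0.3]},{"xyz": [0,0,-0.3]},{"xyz": [0,0,-0.2]}]' 0.072 | egrep 'tool_pos|open'
python3 drive.py '[{"xyz": [-0.08,-0.14,0]},{"xyz": [-0.175,-0.3,0]},{"xyz": [-0.175,-0.31,0]},{"xyz": [-0.18,-0.31,0]},{"xyz": [-0.18,-0.31,0]},{"xyz": [-0.18,-0.31,0]},{"xyz": [-0.18,-0.31,0]},{"xyz": [-0.18,-0.31,0]}]' 0.088
python3 drive.py '[{"xyz": [-0.175,-0.3,0]},{"xyz": [-0.08,-0.16,0]},{"xyz": [-0.04,-0.06,0]},{"xyz": [0,0,0.2]},{"xyz": [0,0,0.2]},{},{}]'
python3 - <<'E'
from h import *
c=robot.read_camera("wrist");im=c["image"]
t=robot.read_camera("top")["image"]
u,v=499,216
a=cv2.resize(t[v-30:v+30,u-40:u+40],(400,300),interpolation=cv2.INTER_CUBIC)
b=cv2.resize(im[180:330,220:420],(400,300),interpolation=cv2.INTER_CUBIC)
cv2.imwrite("pics/c3.png",np.hstack([a,b])[:,:,::-1])
print(np.round(w2px(c,(.4298,-.0055,.038)),1),robot.observe()["tool_pos"])
E
```

```text
tool_pos: [0.5925, -0.2883, 0.3298]
opening: 0.0719
time: 14.75
tool_pos: [0.4581, -0.0569, 0.3264]
tool_rot: [3.141, -0.001, -0.0]
contact_force: [0.6, 1.2, 0.8]
opening: 0.0878
grip_force: 0.0
time: 15.33
tool_pos: [0.43, -0.0067, 0.2857]
tool_rot: [-3.142, 0.001, -0.0]
contact_force: [0.3, 0.9, -0.0]
opening: 0.0884
grip_force: 0.0
[319.  255.7] [ 0.4304199  -0.00671577  0.28663556]
```

View pics/c3.png

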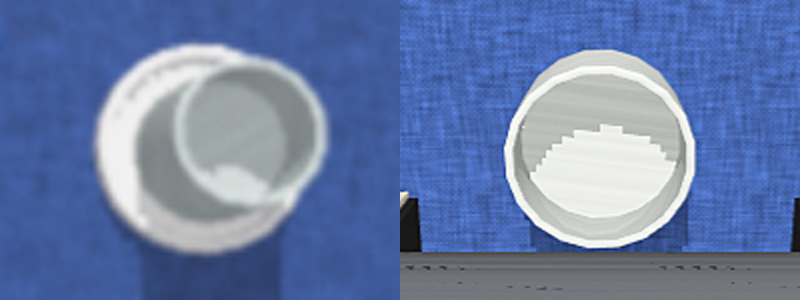

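The large rim is centred at about (320,258), midway between the fingers. The medium cup rim is at about (508.6,211.6) in the top view, and I'll check that position numerically.

```bash
python3 - <<'E'
from h import *
c=robot.read_camera("top");print(np.round(px2w(c,508.6,211.6,.048),4))
E
python3 drive.py '[{"xyz": [0,0,0.2]},{"xyz": [0,0,0.3]},{"xyz": [0,0,0.25]},{"xyz": [0,0,0.12]},{"xyz": [0,0,0.075]},{}]'| egrep 'tool_pos|contact'
python3 drive.py '[{},{},{},{},{},{},{},{}]' 0.05 25
```

```text
[ 0.5917 -0.288   0.048 ]
tool_pos: [0.4298, -0.0064, 0.1907]
contact_force: [0.3, -0.9, 0.0]
time: 16.65
tool_pos: [0.43, -0.0062, 0.192]
tool_rot: [3.141, -0.002, 0.0]
contact_force: [-1.4, 1.1, 6.5]
opening: 0.0639
grip_force: 25.0
```

Scaled: -0.025 m is -0.25, -0.02 m is -0.2.

```bash
python3 drive.py '[{"xyz": [0,0,-0.05]},{"xyz": [0,0,-0.1]},{"xyz": [0,0,-0.2]},{"xyz": [0,0,-0.25]},{"xyz": [0,0,-0.25]},{"xyz": [0,0,-0.2]},{"xyz": [0,0,-0.15]},{}]' | egrep 'tool_pos|open|contact'
python3 drive.py '[{"xyz": [0.12,-0.07,0]},{"xyz": [0.27,-0.17,0]},{"xyz": [0.3,-0.185,0]},{"xyz": [0.3,-0.185,0]},{"xyz": [0.3,-0.185,0]},{"xyz": [0.29,-0.182,0]},{"xyz": [0.18,-0.11,0]},{"xyz": [0.11,-0.07,0]}]' | egrep 'tool_pos|open'
python3 drive.py '[{"xyz": [0,0,0.15]},{"xyz": [0,0,0.25]},{"xyz": [0,0,0.2]},{},{},{}]' | egrep 'tool_pos|open'
python3 - <<'E'
from h import *
c=robot.read_camera("wrist");cv2.imwrite("pics/w4.png",c["image"][150:400,100:540,::-1])
print(np.round(w2px(c,(.6164,.1105,.008)),1),robot.observe()["tool_pos"])
E
```

```text
tool_pos: [0.4302, -0.0062, 0.314]
contact_force: [0.6, -1.1, -1.3]
opening: 0.0638
tool_pos: [0.6181, 0.111, 0.3091]
opening: 0.0639
tool_pos: [0.617, 0.1095, 0.2516]
opening: 0.0638
[319.2 258.6] [0.61712845 0.1094621  0.25231185]
```

View pics/w4.png

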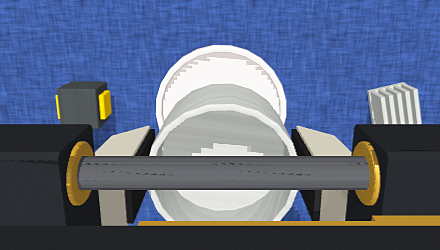

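The saucer is centred at about x = 321.5 and the cup at about 325, within roughly 1 mm of alignment. I lower.

```bash
python3 drive.py '[{"xyz": [0,0,0.16]},{"xyz": [0,0,0.2]},{"xyz": [0,0,0.1]},{"xyz": [0,0,0.04]},{"xyz": [0,0,0.03]},{},{},{}]' | egrep 'tool_pos|contact'
for i in 1 2; do python3 drive.py '[{"xyz": [0,0,0.01]},{"xyz": [0,0,0.005]},{},{}]'|egrep 'tool_pos|contact';done
```

```text
tool_pos: [0.6171, 0.1095, 0.1992]
contact_force: [0.3, -0.4, -1.2]
tool_pos: [0.6167, 0.1095, 0.1968]
contact_force: [-0.1, 0.9, -1.2]
tool_pos: [0.6167, 0.1095, 0.1961]
contact_force: [-2.8, -0.8, 5.9]
```

```bash
python3 drive.py '[{},{},{},{"xyz": [0,0,-0.1]},{"xyz": [0,0,-0.3]},{"xyz": [0,0,-0.3]},{"xyz": [0,0,-0.3]},{"xyz": [0,0,-0.1]}]' 0.08 | egrep 'tool_pos|open'
python3 drive.py '[{"xyz": [-0.01,-0.145,0]},{"xyz": [-0.02,-0.3,0]},{"xyz": [-0.02,-0.34,0]},{"xyz": [-0.02,-0.34,0]},{"xyz": [-0.02,-0.34,0]},{"xyz": [-0.02,-0.22,0]},{"xyz": [0,-0.1,0]},{}]' 0.07| egrep 'tool_pos|open'
python3 drive.py '[{},{}]'| egrep 'tool_pos|open'
python3 - <<'E'
from h import *
c=robot.read_camera("wrist");im=c["image"]
t=robot.read_camera("top")["image"]
u,v=270,198
a=cv2.resize(t[v-30:v+30,u-40:u+40],(400,300),interpolation=cv2.INTER_CUBIC)
b=cv2.resize(im[180:330,220:420],(400,300),interpolation=cv2.INTER_CUBIC)
cv2.imwrite("pics/c4.png",np.hstack([a,b])[:,:,::-1])
print(np.round(w2px(c,(.6051,.2885,.07)),1),robot.observe()["tool_pos"])
E
```

```text
tool_pos: [0.6176, 0.1096, 0.3107]
opening: 0.0799
tool_pos: [0.6047, 0.2907, 0.3034]
opening: 0.0702
tool_pos: [0.6059, 0.2868, 0.3045]
opening: 0.0699
[317.5 262.5] [0.60610712 0.28645797 0.30503386]
```

View pics/c4.png

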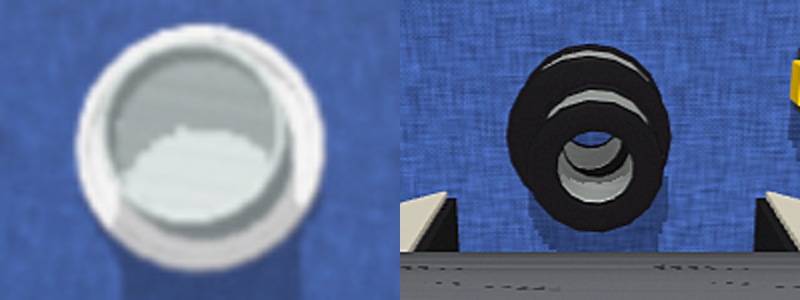

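The large cup stands in its saucer. The small reel's bore is at about (317,263) and the finger midline at about 323, so I shift 2.5 mm to +y and descend.

Scaled: -0.0025 m is -0.025, -0.001 m is -0.01.

```bash
python3 drive.py '[{"xyz": [-0.01,-0.025,0.16]},{"xyz": [0,0,0.25]},{"xyz": [0,0,0.25]},{"xyz": [0,0,0.13]},{"xyz": [0,0,0.07]},{},{}]'| egrep 'tool_pos|contact'
python3 drive.py '[{},{},{},{},{},{},{},{}]' 0.03 40
```

```text
tool_pos: [0.6052, 0.2902, 0.22]
contact_force: [-0.3, -0.2, 0.6]
time: 22.72
tool_pos: [0.6048, 0.2905, 0.2197]
tool_rot: [-3.142, -0.001, 0.0]
contact_force: [-0.8, -1.1, 5.2]
opening: 0.0416
grip_force: 40.0
```

Scaled: -0.025 m is -0.25, -0.02 m is -0.2.

```bash
python3 drive.py '[{"xyz": [0,0,-0.05]},{"xyz": [0,0,-0.1]},{"xyz": [0,0,-0.2]},{"xyz": [0,0,-0.25]},{"xyz": [0,0,-0.25]},{"xyz": [0,0,-0.2]},{"xyz": [0,0,-0.15]},{}]' | egrep 'tool_pos|open|contact'
python3 drive.py '[{"xyz": [-0.1,0.05,0]},{"xyz": [-0.26,0.14,0]},{"xyz": [-0.3,0.16,0]},{"xyz": [-0.3,0.16,0]},{"xyz": [-0.3,0.16,0]},{"xyz": [-0.18,0.1,0]},{"xyz": [-0.1,0.06,0]},{}]' | egrep 'tool_pos|open'
python3 drive.py '[{"xyz": [0,0,0.15]},{"xyz": [0,0,0.25]},{"xyz": [0,0,0.1]},{},{},{}]' | egrep 'tool_pos|open'
python3 - <<'E'
from h import *
c=robot.read_camera("wrist");im=c["image"]
s=robot.read_camera("scene");u,v=np.round(w2px(s,(.451,.208,.09))).astype(int);print(u,v)
b=cv2.resize(s["image"][max(v-75,0):v+75,u-75:u+75],(330,330),interpolation=cv2.INTER_CUBIC)
a=im[100:430,100:540]
cv2.imwrite("pics/w5.png",np.hstack([a,b])[:,:,::-1])
for q in[(.4507,.208,.008),(.4517,.2084,.026)]:print(np.round(w2px(c,q),1))
print(robot.observe()["tool_pos"])
E
```

```text
tool_pos: [0.6052, 0.2908, 0.3438]
contact_force: [1.1, -0.0, -1.8]
opening: 0.0414
tool_pos: [0.4485, 0.2066, 0.3386]
opening: 0.0415
tool_pos: [0.4514, 0.2078, 0.2896]
opening: 0.0417
459 233
[320.9 244.5]
[320.2 249.4]
[0.45119261 0.20773178 0.28997481]
```

View pics/w5.png

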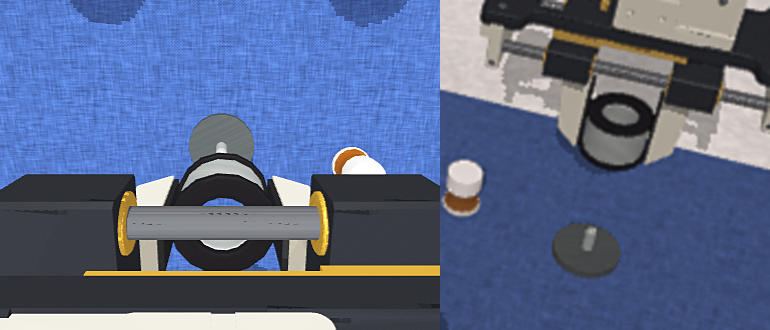

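The reel is level in the grip, and the pin tip at (321,247) lies on the tool midline. I lower with force checks.

```bash
python3 drive.py '[{"xyz": [0,0,0.2]},{"xyz": [0,0,0.25]},{"xyz": [0,0,0.12]},{"xyz": [0,0,0.07]},{"xyz": [0,0,0.05]},{},{}]' | egrep 'tool_pos|contact'
python3 - <<'E'
from h import *
c=robot.read_camera("wrist");im=c["image"]
s=robot.read_camera("scene");u,v=np.round(w2px(s,(.451,.208,.05))).astype(int)
b=cv2.resize(s["image"][v-45:v+45,u-45:u+45],(360,360),interpolation=cv2.INTER_CUBIC)
cv2.imwrite("pics/w6.png",np.hstack([im[60:420,140:520],b])[:,:,::-1])
E
```

```text
tool_pos: [0.4511, 0.2077, 0.2209]
contact_force: [-0.4, -0.2, -1.3]
```

View pics/w6.png

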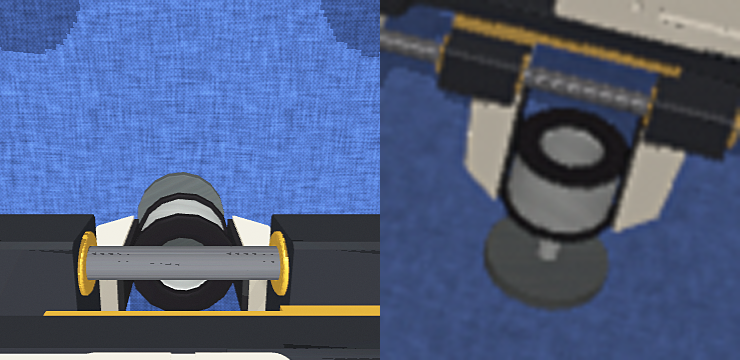

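The reel is centred above the pin and still level. I continue down.

```bash
python3 drive.py '[{"xyz": [0,0,0.04]},{"xyz": [0,0,0.04]},{"xyz": [0,0,0.04]},{},{}]' | egrep 'tool_pos|contact'
python3 drive.py '[{"xyz": [0,0,0.05]},{"xyz": [0,0,0.05]},{"xyz": [0,0,0.03]},{},{},{}]' | egrep 'tool_pos|contact'
for i in 1 2; do python3 drive.py '[{"xyz": [0,0,0.01]},{"xyz": [0,0,0.005]},{},{}]'|egrep 'tool_pos|contact';done
```

```text
tool_pos: [0.4506, 0.2075, 0.2078]
contact_force: [0.1, 0.0, -1.5]
tool_pos: [0.4507, 0.2075, 0.1952]
contact_force: [-0.4, 0.3, -1.0]
tool_pos: [0.4507, 0.2075, 0.1937]
contact_force: [0.1, 0.1, -1.7]
tool_pos: [0.4507, 0.2075, 0.1921]
contact_force: [-0.3, 0.3, -1.4]
```

```bash
python3 drive.py '[{"xyz": [0,0,0.01]},{},{}]'|egrep 'tool_pos|contact'
```

```text
tool_pos: [0.4507, 0.2076, 0.1917]
contact_force: [-1.7, 0.1, 5.2]
```

```bash
python3 drive.py '[{},{},{},{"xyz": [0,0,-0.1]},{"xyz": [0,0,-0.3]},{"xyz": [0,0,-0.3]},{"xyz": [0,0,-0.3]},{"xyz": [0,0,-0.1]}]' 0.062 | egrep 'tool_pos|open'
python3 drive.py '[{"xyz": [0.1,-0.045,0]},{"xyz": [0.26,-0.14,0]},{"xyz": [0.3,-0.17,0]},{"xyz": [0.3,-0.17,0]},{"xyz": [0.3,-0.16,0]},{"xyz": [0.19,-0.1,0]},{"xyz": [0.1,-0.06,0]},{}]' 0.088| egrep 'tool_pos|open'
python3 drive.py '[{"xyz": [0,0,0.1]},{"xyz": [0,0,0.1]},{},{}]'| egrep 'tool_pos|open'
python3 - <<'E'
from h import *
c=robot.read_camera("wrist");im=c["image"]
t=robot.read_camera("top");u,v=np.round(w2px(t,(.451,.208,.03))).astype(int);print(u,v)
a=cv2.resize(t["image"][v-30:v+30,u-40:u+40],(400,300),interpolation=cv2.INTER_CUBIC)
b=cv2.resize(im[180:330,220:420],(400,300),interpolation=cv2.INTER_CUBIC)
cv2.imwrite("pics/c5.png",np.hstack([a,b])[:,:,::-1])
print(np.round(w2px(c,(.606,.293,.036)),1),robot.observe()["tool_pos"])
E
```

```text
tool_pos: [0.4515, 0.2078, 0.3059]
opening: 0.062
tool_pos: [0.6071, 0.2928, 0.3011]
opening: 0.0882
tool_pos: [0.6048, 0.2916, 0.2801]
opening: 0.088
206 291
[318.2 254.7] [0.60543321 0.29179535 0.28147131]
```

View pics/c5.png

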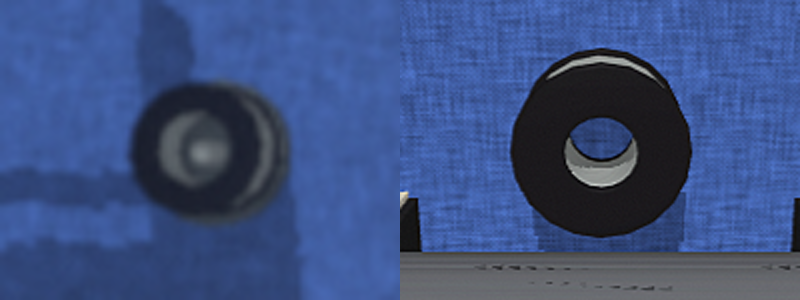

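The small reel sits over its pin. The large reel's bore is at about (321,256) in the wrist view, well aligned.

Scaled: 0.012 m is 0.12, 0.03 m is 0.3.

```bash
python3 drive.py '[{"xyz": [0,0,0.2]},{"xyz": [0,0,0.3]},{"xyz": [0,0,0.22]},{"xyz": [0,0,0.12]},{"xyz": [0,0,0.075]},{},{}]'| egrep 'tool_pos|contact'
python3 drive.py '[{},{},{},{},{},{},{},{}]' 0.045 45
python3 drive.py '[{"xyz": [0,0,-0.05]},{"xyz": [0,0,-0.1]},{"xyz": [0,0,-0.2]},{"xyz": [0,0,-0.25]},{"xyz": [0,0,-0.25]},{"xyz": [0,0,-0.25]},{"xyz": [0,0,-0.2]},{}]' | egrep 'tool_pos|open|contact'
```

```text
tool_pos: [0.6061, 0.2922, 0.1906]
contact_force: [0.5, -0.2, -0.2]
time: 30.18
tool_pos: [0.6058, 0.2921, 0.1902]
tool_rot: [-3.141, -0.001, 0.0]
contact_force: [-2.0, 1.2, 3.3]
opening: 0.0574
grip_force: 45.0
tool_pos: [0.6064, 0.2922, 0.3253]
contact_force: [0.9, 0.6, -2.4]
opening: 0.0567
```

The rows are not in the units I measure in: shifts go in units of 100 mm and turns go in units of 0.25 rad. I convert before sending: 0.038 m is 0.38, 0.025 m is 0.25.

```bash
python3 drive.py '[{"xyz": [-0.035,0.12,0]},{"xyz": [-0.073,0.25,0]},{"xyz": [-0.11,0.38,0]},{"xyz": [-0.11,0.38,0]},{"xyz": [-0.11,0.38,0]},{"xyz": [-0.11,0.38,0]},{"xyz": [-0.11,0.38,0]},{"xyz": [-0.11,0.38,0]}]' | egrep 'tool_pos|open'
python3 drive.py '[{"xyz": [-0.11,0.38,0]},{"xyz": [-0.11,0.38,0]},{"xyz": [-0.11,0.38,0]},{"xyz": [-0.11,0.38,0]},{"xyz": [-0.11,0.38,0]},{"xyz": [-0.1,0.34,0]},{"xyz": [-0.06,0.22,0]},{"xyz": [-0.03,0.1,0]}]' | egrep 'tool_pos|open'
python3 drive.py '[{"xyz": [0,0,0.15]},{"xyz": [0,0,0.2]},{"xyz": [0,0,0.1]},{},{},{}]' | egrep 'tool_|open'
python3 - <<'E'
from h import *
c=robot.read_camera("wrist");im=c["image"]
s=robot.read_camera("scene");u,v=np.round(w2px(s,(.455,-.229,.09))).astype(int)
b=cv2.resize(s["image"][max(v-75,0):v+75,u-75:u+75],(330,330),interpolation=cv2.INTER_CUBIC)
cv2.imwrite("pics/w7.png",np.hstack([im[100:430,100:540],b])[:,:,::-1])
for q in[(.4545,-.2278,.008),(.4551,-.229,.026)]:print(np.round(w2px(c,q),1))
print(robot.observe()["tool_pos"])
E
```

```text
tool_pos: [0.5275, 0.0255, 0.3186]
opening: 0.0571
tool_pos: [0.4536, -0.2317, 0.3187]
opening: 0.057
tool_pos: [0.4553, -0.2287, 0.2753]
tool_rot: [3.141, -0.001, 0.001]
opening: 0.0568
[319.5 249.5]
[321.1 255.7]
[ 0.45529996 -0.22885478  0.27563449]
```

View pics/w7.png

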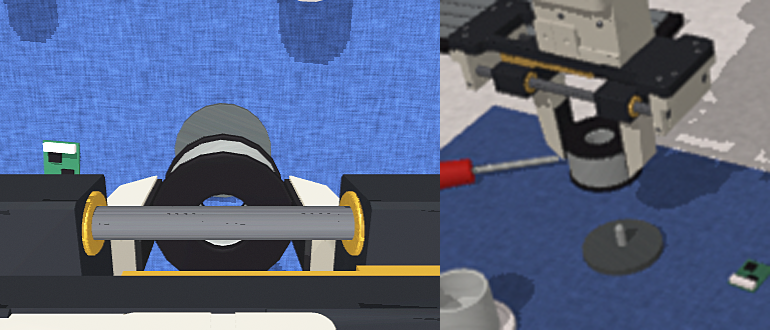

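The reel is level, and the disc centre at about x = 323 is on the tool midline. I lower onto the pin.

```bash
python3 drive.py '[{"xyz": [0,0.005,0.16]},{"xyz": [0,0,0.2]},{"xyz": [0,0,0.1]},{"xyz": [0,0,0.055]},{},{}]' | egrep 'tool_pos|contact'
python3 drive.py '[{"xyz": [0,0,0.04]},{"xyz": [0,0,0.04]},{"xyz": [0,0,0.04]},{},{}]' | egrep 'tool_pos|contact'
python3 drive.py '[{"xyz": [0,0,0.04]},{"xyz": [0,0,0.03]},{"xyz": [0,0,0.015]},{},{},{}]' | egrep 'tool_pos|contact'
for i in 1; do python3 drive.py '[{"xyz": [0,0,0.01]},{"xyz": [0,0,0.005]},{},{}]'|egrep 'tool_pos|contact';done
```

```text
tool_pos: [0.4552, -0.2296, 0.2237]
contact_force: [0.1, -0.3, -3.7]
tool_pos: [0.4548, -0.2295, 0.211]
contact_force: [-0.5, -0.5, -3.7]
tool_pos: [0.4549, -0.2295, 0.2027]
contact_force: [-0.5, 0.2, -1.7]
tool_pos: [0.4549, -0.2295, 0.2012]
contact_force: [0.3, -0.2, -2.5]
```

```bash
for i in 1 2; do python3 drive.py '[{"xyz": [0,0,0.01]},{"xyz": [0,0,0.005]},{},{}]'|egrep 'tool_pos|contact';done
```

```text
tool_pos: [0.4549, -0.2295, 0.1997]
contact_force: [-1.1, -0.3, -3.6]
tool_pos: [0.4549, -0.2295, 0.1982]
contact_force: [-0.6, -0.0, -2.5]
```

Scaled: 0.0008 m is 0.008.

```bash
python3 drive.py '[{"xyz": [0,0,0.008]},{},{}]'|egrep 'tool_pos|contact'
```

```text
tool_pos: [0.4549, -0.2295, 0.1981]
contact_force: [-1.5, 1.2, 5.4]
```

Contact is made. I release, retreat, back away and look at everything.

Scaled: -0.03 m is -0.3, -0.01 m is -0.1.

```bash
python3 drive.py '[{},{},{},{"xyz": [0,0,-0.1]},{"xyz": [0,0,-0.3]},{"xyz": [0,0,-0.3]},{"xyz": [0,0,-0.3]},{"xyz": [0,0,-0.3]}]' 0.08
python3 drive.py '[{"xyz": [-0.1,0.3,-0.2]},{"xyz": [-0.15,0.3,-0.2]},{"xyz": [-0.2,0.3,-0.2]},{"xyz": [-0.2,0.3,-0.1]},{"xyz": [-0.2,0.3,0]},{"xyz": [-0.1,0.2,0]},{},{}]'
python3 - <<'E'
from h import *
t=robot.read_camera("top");s=robot.read_camera("scene")
a=cv2.resize(t["image"][140:360,130:570],(600,300),interpolation=cv2.INTER_AREA)
b=cv2.resize(s["image"][160:400,70:550],(600,300))
cv2.imwrite("pics/fin.png",np.vstack([a,b])[:,:,::-1])
E
```

```text
time: 36.12
tool_pos: [0.4547, -0.2293, 0.3295]
tool_rot: [3.141, -0.0, 0.0]
contact_force: [0.7, -0.5, -0.3]
opening: 0.0799
grip_force: 0.0
time: 36.78
tool_pos: [0.3591, -0.4002, 0.3978]
tool_rot: [3.142, -0.0, -0.003]
contact_force: [0.5, 0.3, -0.7]
opening: 0.0802
grip_force: 0.0
```

View pics/fin.png

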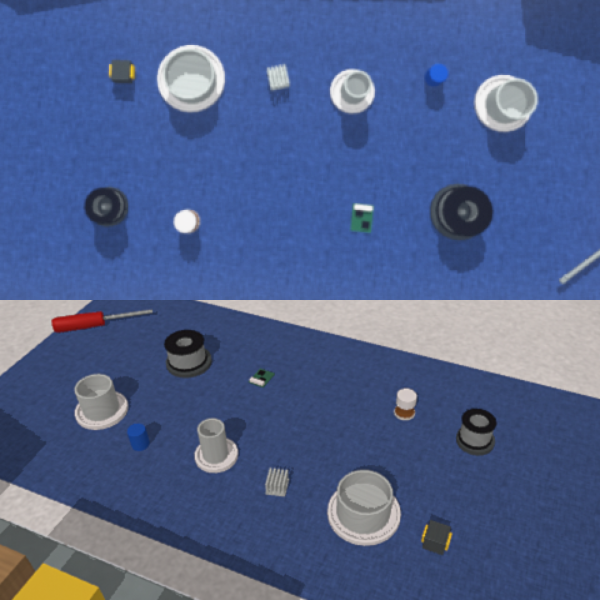

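In the last picture every cup stands upright in its own saucer and both reels lie flat over their pins. The distractors look untouched and the arm is clear.

```bash
python3 -c "
from cell import robot
print(robot.hand_in())"
```

```text
the job is handed in; nothing more can be done
None
```

The job is handed in after about 37 s of robot time: all three cups stand upright in their own saucers, and both reels lie flat over their matching pins, released with the arm clear.

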